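Slide the specimen tray over the sill into the hand-over dock

TASK

Slide the steel tray with the specimen jars along the desk, over the raised sill and into the hand-over dock: raise only its leading end to clear the sill, without ramming it, and keep the trailing end down on the desk until half of the tray is on the dock. Push it home by feel: press it against the end stop until the sprung pad is fully in, with a firm but gentle push (about 10 N more than it takes to slide the tray, never 25 N more) for about a second, then let go and leave it flat, square and holding the pad in. Do not carry the tray, do not tip over a jar, and leave the other things alone.

Things in the scene. Friction and masses are not known exactly. Their poses are not given: they have to be found in the camera images.
- tray: loose stainless tray, 170 mm (its x) by 120 mm (its y), flat underside, 4 mm floor, upright rim 3 mm thick and 14 mm high. Origin: centre of the underside; +x is the leading end (nearer the handle), z up. 0.3 to 0.55 kg, jars 150 g more; its drag is 3 to 7 N. Starts flat on the desk before the sill, up to 25 degrees off the dock's direction and 13 cm off its line
- tray_handle (a point): middle of the tray's rigid handle bar, 45 mm ahead of the tray's origin and 62 mm above its underside: a steel crossbar 10 mm thick (along the tray's x), 90 mm long (y), 16 mm tall, on two posts 6 mm thick at y = +-42 mm; free to grip from above across its 10 mm
- tray_front (a point): middle of the bottom edge of the tray's leading end (85 mm ahead of the tray's origin)
- tray_rear (a point): middle of the bottom edge of the tray's trailing end (85 mm behind the tray's origin)
- dock: fixed aluminium dock: flat plate 240 mm long (its x), 164 mm wide, its top a square-edged step of 9 to 14 mm above the desk. Origin: middle of the sill (the plate's near top edge), so its height is the step's; +x is the way in, y across, z up. Side rails 16 mm high from x = 50 mm on, 136 mm apart (8 mm clear each side of the tray), flaring to about 142 mm at the sill
- stop: end stop: a fixed bracket across the dock, 30 mm high; origin: middle of its near face, on the plate, 222 mm in from the sill. On it an adjustable rigid carriage holds a sprung black pad (110 mm wide, 3 to 23 mm above the plate). Pad pushed fully in, its face is 175 to 200 mm in from the sill: the setting differs each time, and no pose tells it. It sticks out 6 mm; 0.3 to 1.2 N push it in, then it is solid
- jar0: loose white screw-cap specimen jar standing on the tray, 38 mm across, 41 mm across its grey cap, 53 mm tall, about 50 g; origin: centre of its underside, z up
- jar1: loose white screw-cap specimen jar standing on the tray, 38 mm across, 41 mm across its grey cap, 53 mm tall, about 50 g; origin: centre of its underside, z up
- jar2: loose white screw-cap specimen jar standing on the tray, 38 mm across, 41 mm across its grey cap, 53 mm tall, about 50 g; origin: centre of its underside, z up
- sanitiser: bystander: plain white bottle, 56 mm across, 150 mm tall, loose; origin: centre of its underside
- carton: bystander: plain cardboard carton 75 by 130 by 45 mm, loose; origin: centre of its underside
- scanner: bystander: dark handheld scanner lying on the desk, about 165 mm long, 50 mm wide, 33 mm high, loose; origin near its middle, on the desk

How it is judged:
By the outcome, as a careful person would: the job done as asked, in the order asked, and still so for the second after the job is handed in, with the robot touching nothing.
It also fails if it takes over 72 s, if anything falls off the work surface, if the arm or the gripper's body presses on something with over 40 N, if the wrist force passes 120 N, or if a joint passes its speed limit or range.

ROBOT

A 6-joint arm with a two-finger parallel gripper is mounted at the origin on the work surface. World frame = base frame: x ahead of the robot, y to its left, z up, the work surface at z = 0. Lengths are in m, angles in rad, forces in N, time in s.
With the tool pointing down it reaches from about 0.275 to 0.75 m from the base axis. Payload 10.2 kg.
Tool frame: the origin (TCP) lies on the centre line of the jaws, within the pads' length; the fingertips stand 11 mm ahead of it and the grasp point (between the pads) lies 8 mm behind it (bot.tips_ahead is the distance from the TCP to the fingertips, in m); x points along the fingers, z is the direction in which the jaws open and shut, and the axes are right-handed (so a half turn about x gives the same grasp; the last joint's range is limited). The gripper opens to 85 mm and grips with 20 to 120 N. Pads are 22 mm wide; open, the fingers measure 114 mm over their backs; the gripper's body (76 mm by 85 mm) begins 54 mm behind the grasp point. The pads swing forward as they close: fully open they stand 13 mm farther back than shut.
Start: joints at [0.893, 0.313, 1.498, -0, 1.331, -0.223], TCP at [0.231, 0.472, 0.242] pointing down, gripper open.
Joint ranges: [-2.94, 2.94], [-0.97, 2.17], [0.19, 2.56], [-1.23, 4.37], [0.02, 3.11], [-2.88, 2.88]. Speed limits (rad/s): [2.39, 2.39, 3.01, 3.14, 3.14, 3.14].

INTERFACE

Orientations are given as a rotation vector (axis times angle).
In Python, from rig import sense, get_image, bot gives the robot as it stands. The module is installed in compiled form; this text tells all that it offers.
- The arm moves only by the tool jog_arm, never from a script. Its argument "deltas" is a list of rows, each a list of 3 entries, a list of its own where there are three numbers: the shift along the tool's x, y, z in m, then the turn, a rotation vector about the tool's x, y, z in degrees, then the gripper command: -1 is fully open, 1 is shut, values between are in proportion. A call has 1 to 12 rows; each row shifts and turns the commanded pose from where the row before left it, along the tool's axes as they then stand; what a row does not reach is not made up. A row lasts 1/10 s, in which the tool goes at most 50 mm and 8.59 degrees, less where a joint would pass 70% of its speed; a pose out of reach is approached as far as the arm can. A call with a gripper value outside its range is refused whole. The fingers move at their own pace and stop on an object; the grip force is fixed at half the most. Time passes only in rows, so rows that do not move let the fingers close. It gives the time, the measured TCP pose, the force and the opening at its end, in the units of the state.
- sense(): the state, without advancing time (a new reading comes with each control period).
- get_image(name): name is "scene" or "top" or "wrist"; returns a dict with "frame" (420x560x3 uint8, blue, green, red), "fx", "fy", "cx", "cy" (pixels), "rvec" (rotation vector, rad) and "tvec" (3), from world to camera coordinates, as OpenCV has them. Camera axes: x right, y down, z forward; pixel columns grow to the right and rows downward; lengths in m; the calibration is good to about 2 mm. A picture is of the moment at which its call begins. There is no depth.
- bot.sign_off(): hands the job in, once; it reports no verdict.
The state is a dict: "time": time; "qpos": joint angles; "joint_velocities": joint speeds; "tau": joint torques, N m; "ee_pos": TCP position; "ee_rot": TCP orientation; "contact_force": force on the tool from outside, world axes, zero at the start; "ft_torque": the same for the moment, N m; "gripper_width": finger opening in m.
Only numpy, scipy, OpenCV 4.12 (cv2) and the standard library are available. Lean on these libraries where they do the work, as an engineer would, in place of code of your own. Each camera call takes 0.05 s, during which the arm holds its last target.

## Working session

There is one attempt and no reset: what is moved stays moved. The work goes in short steps, Python scripts to look and compute and a tool call to move; the robot and the scene stay as the last step left them, time stands still between calls to the robot, and variables do not carry over. Pictures are saved under pics/ and viewed, and the job is handed in when it is done.

Besides the shell and the picture viewer there is one more tool, called by a JSON object that holds its "api" and its "payload". jog_arm: Moves the arm, as the interface text tells. Its arguments: {"type":"object","properties":{"deltas":{"type":"array"}},"required":["deltas"]}

```bash
mkdir -p pics; cat > h.py <<'E'
import numpy as np,cv2
from rig import sense,get_image,bot
from scipy.spatial.transform import Rotation as R
def save(n,f):
    im=get_image(n); cv2.imwrite(f'pics/{f}.png',im['frame']); np.save(f'pics/{f}.npy',im,allow_pickle=True); return im
def load(f): return np.load(f'pics/{f}.npy',allow_pickle=True).item()
def cast(im,u,v,z):
    Rm=cv2.Rodrigues(np.array(im['rvec'],float))[0]; t=np.array(im['tvec'],float).ravel()
    d=Rm.T@np.array([(u-im['cx'])/im['fx'],(v-im['cy'])/im['fy'],1]); c=-Rm.T@t
    return c+d*(z-c[2])/d[2]
def proj(im,p):
    Rm=cv2.Rodrigues(np.array(im['rvec'],float))[0]; q=Rm@np.array(p)+np.array(im['tvec']).ravel()
    return np.array([q[0]/q[2]*im['fx']+im['cx'],q[1]/q[2]*im['fy']+im['cy']])
E
python3 - <<'E'
from h import *
for n in ['scene','top','wrist']:
    im=save(n,n+'0'); Rm=cv2.Rodrigues(np.array(im['rvec'],float))[0]; print(n,im['fx'],-Rm.T@np.array(im['tvec']).ravel(),Rm[2])
s=sense(); print(s); print(R.from_rotvec(s['ee_rot']).as_matrix())
E
```

```text
scene 429.3993216126786 [ 1.01920635 -0.22680698  0.9973863 ] [-0.40070339  0.30041405 -0.86555658]
top 522.5319325711544 [0.3075706  0.09293393 1.51473369] [ 0.20390884  0.01446675 -0.97888298]
wrist 345.3725480107142 [0.1625709  0.50381672 0.37359229] [ 0.26240016 -0.12807767 -0.95642159]
{'time': 0.15, 'qpos': array([ 8.92583239e-01,  3.13312983e-01,  1.49824278e+00, -3.50195644e-05,
        1.33097363e+00, -2.23392118e-01]), 'joint_velocities': array([ 0.00046183, -0.00293392, -0.00255492,  0.00012369,  0.00240013,
        0.00101571]), 'tau': array([ 1.27162715e-03, -4.12365603e+01, -2.59797817e+01, -9.53395306e-05,
        3.17363476e-03, -1.91321732e-05]), 'ee_pos': array([0.23053708, 0.47148322, 0.24187832]), 'ee_rot': array([-0.86839279,  1.39157822,  0.86783577]), 'contact_force': array([0.12747876, 0.93509966, 0.05295442]), 'ft_torque': array([-0.01768859, -0.03925226,  0.03134597]), 'gripper_width': 0.0853238668527602}
[[-5.61225495e-04 -8.98343303e-01  4.39293746e-01]
 [-7.50779264e-04  4.39294070e-01  8.98343006e-01]
 [-9.99999561e-01  1.74360363e-04 -9.21000555e-04]]
```

View pics/scene0.png

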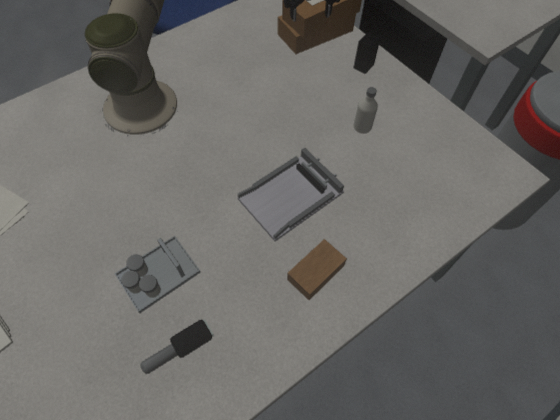

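View pics/top0.png

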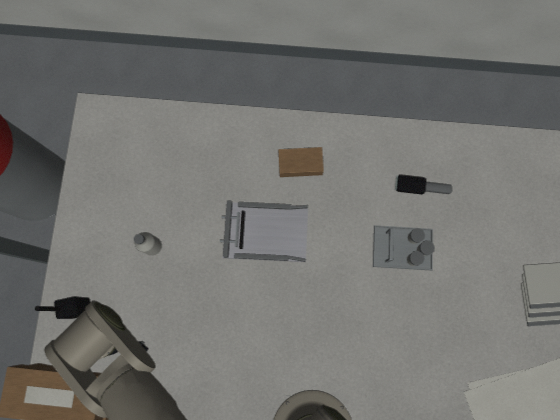

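View pics/wrist0.png

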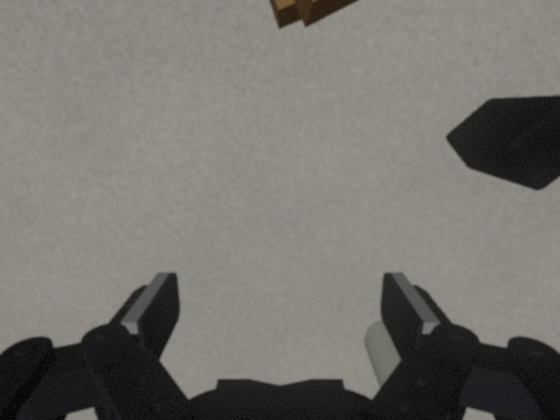

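```bash
python3 - <<'E'
from h import *
a=load('top0')['frame'][180:290,210:450]; cv2.imwrite('pics/tz.png',cv2.resize(a,None,fx=3.3,fy=3.3,interpolation=cv2.INTER_CUBIC))
a=load('scene0')['frame'][140:320,105:360]; cv2.imwrite('pics/sz.png',cv2.resize(a,None,fx=3.1,fy=3.1,interpolation=cv2.INTER_CUBIC))
E
```

```text
(no output)
```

View pics/tz.png

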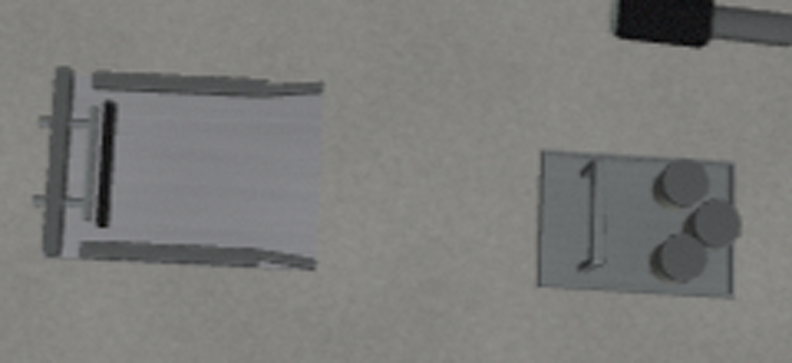

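View pics/sz.png

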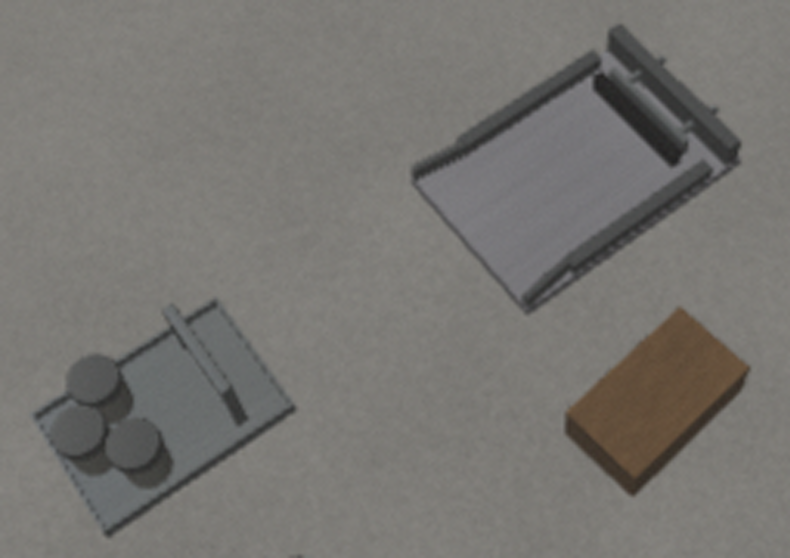

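```bash
python3 - <<'E'
from h import *
T=load('top0');S=load('scene0')
ft=lambda u,v:((u+.5)/3.3-.5+210,(v+.5)/3.3-.5+180)
fs=lambda u,v:((u+.5)/3.1-.5+105,(v+.5)/3.1-.5+140)
def show(n,im,f,pts,z):
    P=np.array([cast(im,*f(*p),z)[:2] for p in pts]); print(n,P.round(4).tolist()); return P
def rect(P): # order fl... 
    c=P.mean(0); return c
P=show('tray top',T,ft,[(540,151),(735,163),(734,297),(538,287)],.014)
print(P.mean(0), np.degrees(np.arctan2(*( (P[0]+P[3]-P[1]-P[2])[::-1]))),np.linalg.norm(P[0]-P[1]),np.linalg.norm(P[0]-P[3]))
P=show('tray scene',S,fs,[(37,414),(107,533),(295,408),(217,300)],.014)
print(P.mean(0), np.degrees(np.arctan2(*( (P[2]+P[3]-P[0]-P[1])[::-1]))),np.linalg.norm(P[0]-P[1]),np.linalg.norm(P[0]-P[3]))
P=show('handle top',T,ft,[(588,162),(594,264)],.070)
P=show('handle scene',S,fs,[(170,308),(230,390)],.070)
show('sill scene',S,fs,[(413,180),(528,312)],.0115)
show('sill top',T,ft,[(322,95),(315,258)],.0115)
show('dock far top',T,ft,[(45,257)],.0115)
show('dock far scene',S,fs,[(738,165)],.0115)
show('padtopedge top',T,ft,[(116,103),(109,227)],.0345)
show('pad scene bottom',S,fs,[(595,88),(676,162)],.0145)
show('stop top near',T,ft,[(74,68),(60,256)],.0415)
show('jars top',T,ft,[(685,183),(714,223),(679,259)],.057)
show('jars scene',S,fs,[(95,380),(79,431),(134,443)],.057)
E
```

```text
tray top [[0.5846, -0.1365], [0.5878, -0.3085], [0.4698, -0.3105], [0.4647, -0.1405]]
[ 0.52672678 -0.22397751] 91.39456015004872 0.17196583950743224 0.11991212774304448
tray scene [[0.4704, -0.3057], [0.5888, -0.3059], [0.5868, -0.14], [0.467, -0.1419]]
[ 0.52824588 -0.22338789] 90.94224259005183 0.1184379164405123 0.16384802698067213
handle top [[0.5681, -0.169], [0.4819, -0.1777]]
handle scene [[0.4828, -0.1795], [0.5701, -0.1766]]
sill scene [[0.4649, 0.0538], [0.6275, 0.0585]]
sill top [[0.6198, 0.0589], [0.4745, 0.0544]]
dock far top [[0.4563, 0.2893]]
dock far scene [[0.6217, 0.2917]]
padtopedge top [[0.5933, 0.2387], [0.4842, 0.234]]
pad scene bottom [[0.4832, 0.2403], [0.5882, 0.2485]]
stop top near [[0.62, 0.2777], [0.4552, 0.2727]]
jars top [[0.559, -0.2548], [0.5266, -0.2804], [0.4935, -0.2517]]
jars scene [[0.4954, -0.2544], [0.5254, -0.2831], [0.5583, -0.2546]]
```

{"api": "jog_arm", "payload": {"deltas": [[[0, 0, 0], [-7, 0, 0], -1], [[0, 0, 0], [-7, 0, 0], -1], [[0, 0, 0], [-7, 0, 0], -0.2], [[0, 0, 0], [-7, 0, 0], 0.18], [[0, -0.026, -0.036], [0, 0, 0], 0.18], [[0, -0.026, -0.036], [0, 0, 0], 0.18], [[0, -0.026, -0.036], [0, 0, 0], 0.18], [[0, -0.026, -0.036], [0, 0, 0], 0.18], [[0, -0.026, -0.036], [0, 0, 0], 0.18], [[0, -0.026, -0.036], [0, 0, 0], 0.18], [[0, -0.026, -0.036], [0, 0, 0], 0.18], [[0, 0, 0], [0, 0, 0], 0.18]]}}

```text
time: 1.35
ee_pos: [0.4235, 0.2225, 0.242]
ee_rot: [-1.231, 1.196, 1.23]
contact_force: [0.7, -0.2, 0.7]
gripper_width: 0.0349
```

```bash
python3 - <<'E'
from h import *
im=save('wrist','w1'); cv2.imwrite('pics/w1z.png',cv2.resize(im['frame'],(800,600),interpolation=cv2.INTER_CUBIC))
s=sense();print(s['time'],s['ee_pos'],s['contact_force'],s['gripper_width']);print(R.from_rotvec(s['ee_rot']).as_matrix().round(4))
E
```

```text
1.4 [0.42207883 0.22427582 0.24196486] [-1.15860261  0.13964808 -0.43726147] 0.034965752086783215
[[-6.000e-04 -9.995e-01 -3.000e-02]
 [-2.000e-04 -3.000e-02  9.996e-01]
 [-1.000e+00  6.000e-04 -2.000e-04]]
```

View pics/w1z.png

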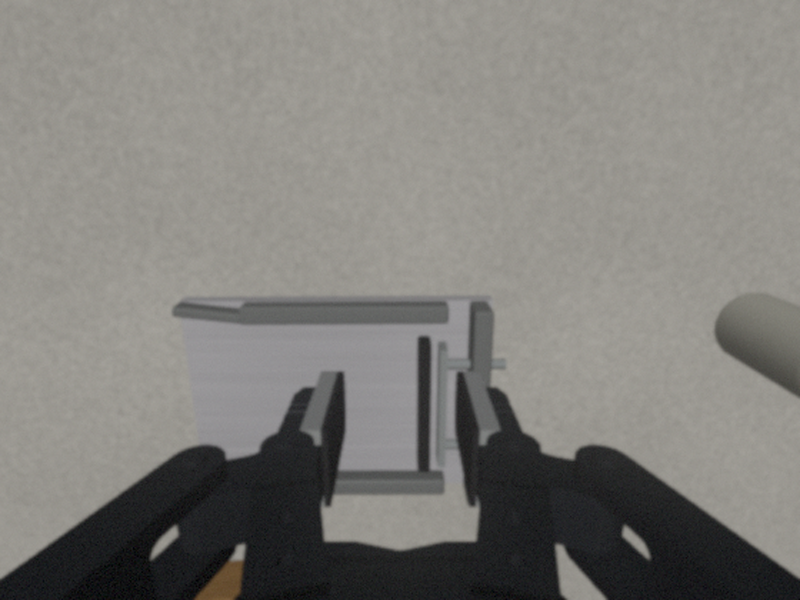

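{"api": "jog_arm", "payload": {"deltas": [[[0, -0.033, -0.021], [0, 0, 0], 0.18], [[0, -0.033, -0.021], [0, 0, 0], 0.18], [[0, -0.033, -0.021], [0, 0, 0], 0.18], [[0, -0.033, -0.021], [0, 0, 0], 0.18], [[0, -0.033, -0.021], [0, 0, 0], 0.18], [[0, 0, 0], [0, 0, 0], 0.18], [[0, 0, 0], [0, 0, 0], 0.18]]}}

```text
time: 2.1
ee_pos: [0.5891, 0.1274, 0.2417]
ee_rot: [-1.234, 1.194, 1.236]
contact_force: [-1.0, 0.4, -1.0]
gripper_width: 0.0347
```

```bash
python3 - <<'E'
from h import *
im=save('wrist','w2'); cv2.imwrite('pics/w2z.png',cv2.resize(im['frame'],(800,600),interpolation=cv2.INTER_CUBIC))
s=sense();print(s['time'],s['ee_pos'],s['contact_force'],s['gripper_width']);print(R.from_rotvec(s['ee_rot']).as_matrix().round(4))
E
```

```text
2.15 [0.5887412  0.127842   0.24205805] [-0.58218818 -0.29098904  1.48731762] 0.03490596429286386
[[-9.000e-04 -9.994e-01 -3.510e-02]
 [ 3.000e-04 -3.510e-02  9.994e-01]
 [-1.000e+00  9.000e-04  4.000e-04]]
```

View pics/w2z.png

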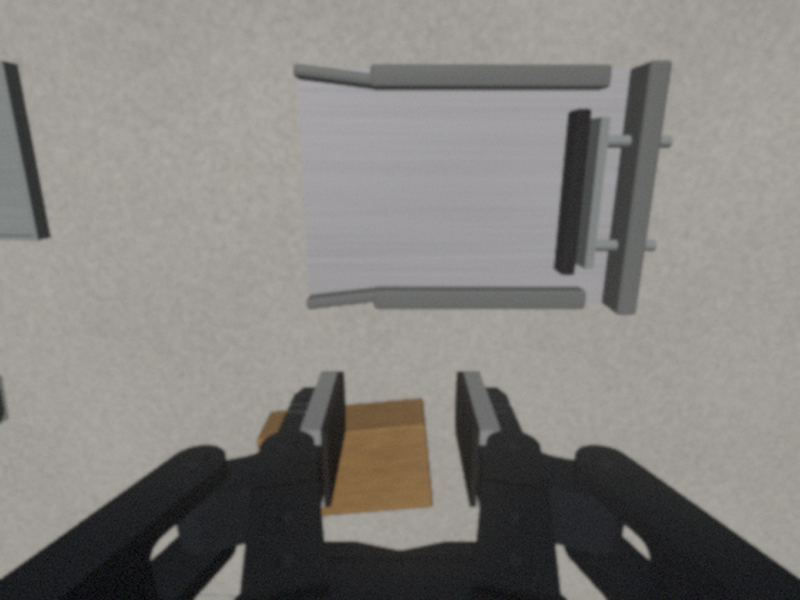

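```bash
python3 - <<'E'
from h import *
im=load('w2')
f=lambda u,v:((u+.5)/800*560-.5,(v+.5)/600*420-.5)
c=lambda u,v,z:cast(im,*f(u,v),z)[:2]
for h in (.009,.0115,.014):
    a,b=c(301,95,h),c(309,285,h); s1,s2=c(629,75,h),c(604,300,h)
    print('h',h,'sill',a.round(4),b.round(4),'ang',np.degrees(np.arctan2(*(b-a)[::-1]))+90,'stop',s1.round(4),s2.round(4),np.degrees(np.arctan2(*(s2-s1)[::-1]))+90)
    n=(s2-s1)/np.linalg.norm(s2-s1); n=np.array([-n[1],n[0]]); print('stop dist',((s1+s2)/2-(a+b)/2)@n)
    r1=[c(373,89,h),c(608,89,h)]; r2=[c(375,287,h),c(585,288,h)]
    for r in(r1,r2): print(' rail',np.round(r,4).tolist(),np.degrees(np.arctan2(*(r[1]-r[0])[::-1])))
    print('width',(sum(r2)/2-sum(r1)/2)@np.array([n[1],-n[0]]))
    print('pad top near edge',c(570,112,h+.023),c(556,272,h+.003), c(590,112,h+.023),c(576,272,h+.023))
# carton
E
```

```text
h 0.009 sill [0.4781 0.0559] [0.6124 0.0589] ang 91.27725993468957 stop [0.4577 0.2781] [0.6165 0.2859] 92.81998010385742
stop dist 0.22477213776579824
 rail [[0.4726, 0.105], [0.4669, 0.2653]] 92.02482850806746
 rail [[0.6122, 0.1093], [0.6074, 0.2699]] 91.71527839198492
width 0.14015149978087252
pad top near edge [0.48440648 0.23396466] [0.59502372 0.24511102] [0.48394946 0.24690966] [0.59003347 0.25263035]
h 0.0115 sill [0.4783 0.0564] [0.6117 0.0593] ang 91.27725993468957 stop [0.4581 0.2771] [0.6158 0.2848] 92.81998010385745
stop dist 0.22323054645970725
 rail [[0.4728, 0.1052], [0.4672, 0.2643]] 92.02482850806744
 rail [[0.6116, 0.1094], [0.6068, 0.2689]] 91.71527839198492
width 0.13919027595773598
pad top near edge [0.48462153 0.23316236] [0.59446192 0.24427601] [0.48416786 0.24601259] [0.5894753  0.25169141]
h 0.014 sill [0.4786 0.0568] [0.6111 0.0598] ang 91.27725993468955 stop [0.4585 0.276 ] [0.6151 0.2837] 92.81998010385742
stop dist 0.22168895515361625
 rail [[0.4731, 0.1053], [0.4675, 0.2633]] 92.02482850806747
 rail [[0.6109, 0.1095], [0.6061, 0.2679]] 91.71527839198492
width 0.13822905213459946
pad top near edge [0.48483659 0.23236005] [0.59390012 0.24344101] [0.48438626 0.24511552] [0.58891712 0.25075246]
```

{"api": "jog_arm", "payload": {"deltas": [[[0, 0.006, -0.045], [0, 0, 0], 0.18], [[0, 0.006, -0.045], [0, 0, 0], 0.18], [[0, 0.006, -0.045], [0, 0, 0], 0.18], [[0, 0.006, -0.045], [0, 0, 0], 0.18], [[0, 0.006, -0.045], [0, 0, 0], 0.18], [[0, 0.006, -0.045], [0, 0, 0], 0.18], [[0, 0.006, -0.045], [0, 0, 0], 0.18], [[0, 0, 0], [0, 0, 0], 0.18], [[0, 0, 0], [0, 0, 0], 0.18]]}}

```text
time: 3.05
ee_pos: [0.5579, -0.1888, 0.2425]
ee_rot: [-1.234, 1.193, 1.234]
contact_force: [-0.5, 0.0, -0.6]
gripper_width: 0.0351
```

```bash
python3 - <<'E'
from h import *
im=save('wrist','w3'); cv2.imwrite('pics/w3z.png',cv2.resize(im['frame'],(800,600),interpolation=cv2.INTER_CUBIC))
s=sense();print(s['time'],s['ee_pos'],s['contact_force'],s['gripper_width']);print(R.from_rotvec(s['ee_rot']).as_matrix().round(4))
E
```

```text
3.1 [ 0.55816106 -0.18799606  0.24262178] [-0.06803878 -0.02668513  1.09598337] 0.03495075200039999
[[ 2.000e-04 -9.994e-01 -3.520e-02]
 [ 4.000e-04 -3.520e-02  9.994e-01]
 [-1.000e+00 -2.000e-04  4.000e-04]]
```

View pics/w3z.png

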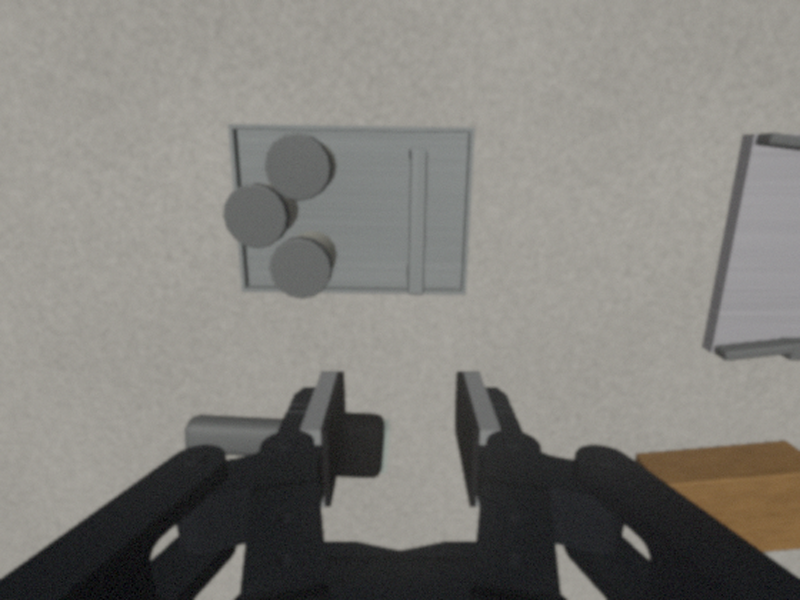

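```bash
python3 - <<'E'
from h import *
im=load('w3')
f=lambda u,v:((u+.5)/800*560-.5,(v+.5)/600*420-.5)
c=lambda u,v,z:cast(im,*f(u,v),z)[:2]
P=np.array([c(*p,.014) for p in[(231,126),(473,129),(465,293),(243,290)]]);print(P.round(4))
d=P[1]+P[2]-P[0]-P[3];print(P.mean(0),np.degrees(np.arctan2(d[1],d[0])),np.linalg.norm(d)/2,np.linalg.norm(P[0]-P[3]))
d=P[2]+P[3]-P[0]-P[1];print('ang2',np.degrees(np.arctan2(d[1],d[0]))+90)
P=np.array([c(*p,.070) for p in[(411,150),(427,150),(424,293),(409,293)]]);print(P.round(4),P.mean(0));d=P[2]+P[3]-P[0]-P[1];print('ang',np.degrees(np.arctan2(d[1],d[0]))+90,np.linalg.norm(d)/2)
print('jars',[c(*p,.057).round(4) for p in[(299,166),(257,215),(302,267)]])
E
```

```text
[[ 0.4691 -0.308 ]
 [ 0.4652 -0.1415]
 [ 0.5827 -0.1384]
 [ 0.5861 -0.3066]]
[ 0.52575383 -0.22361947] 91.2425560968906 0.16738846421720485 0.11701006168449665
ang2 91.10653061484157
[[ 0.4808 -0.1849]
 [ 0.4805 -0.1755]
 [ 0.568  -0.173 ]
 [ 0.5683 -0.1826]] [ 0.52438728 -0.17898273]
ang 91.5904941299528 0.08752458878114246
jars [array([ 0.4926, -0.2536]), array([ 0.5237, -0.2811]), array([ 0.5566, -0.2532])]
```

{"api": "jog_arm", "payload": {"deltas": [[[0.03, 0.0112, 0.0034], [0.7, 0, 0], 0.18], [[0.03, 0.0112, 0.0034], [0, 0, 0], 0.18], [[0.03, 0.0112, 0.0034], [0, 0, 0], 0.18], [[0, 0, 0], [0, 0, 0], 0.18], [[0.03, 0, 0], [0, 0, 0], 0.18], [[0, 0, 0], [0, 0, 0], 0.18], [[0, 0, 0], [0, 0, 0], 0.18]]}}

```text
time: 3.8
ee_pos: [0.5253, -0.1799, 0.1239]
ee_rot: [-1.227, 1.198, 1.225]
contact_force: [-0.2, -0.4, -0.7]
gripper_width: 0.035
```

```bash
python3 - <<'E'
from h import *
im=save('wrist','w4'); cv2.imwrite('pics/w4z.png',cv2.resize(im['frame'],(800,600),interpolation=cv2.INTER_CUBIC))
s=sense();print(s['time'],s['ee_pos'],s['contact_force'],s['gripper_width']);print(R.from_rotvec(s['ee_rot']).as_matrix().round(4))
E
```

```text
3.85 [ 0.52543747 -0.18020171  0.12426192] [-0.05846427  0.15403105  0.41273336] 0.03498066694792395
[[ 0.0022 -0.9997 -0.0225]
 [-0.0012 -0.0225  0.9997]
 [-1.     -0.0022 -0.0013]]
```

View pics/w4z.png

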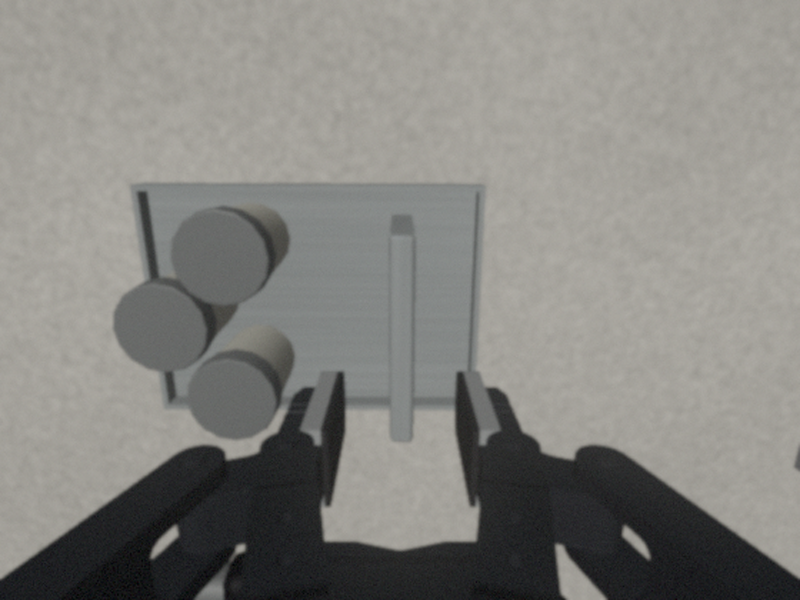

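{"api": "jog_arm", "payload": {"deltas": [[[0.03, 0, 0], [0, 0, 0], 0.18], [[0.025, 0, 0], [0, 0, 0], 0.18], [[0.0145, 0, 0], [0, 0, 0], 0.18], [[0, 0, 0], [0, 0, 0], 0.4], [[0, 0, 0], [0, 0, 0], 0.6], [[0, 0, 0], [0, 0, 0], 1], [[0, 0, 0], [0, 0, 0], 1], [[0, 0, 0], [0, 0, 0], 1]]}}

```text
time: 4.65
ee_pos: [0.5254, -0.1806, 0.0547]
ee_rot: [-1.227, 1.198, 1.222]
contact_force: [-0.0, 2.2, 7.0]
gripper_width: 0.009
```

```bash
python3 - <<'E'
from h import *
im=save('wrist','w5'); cv2.imwrite('pics/w5z.png',cv2.resize(im['frame'],(800,600),interpolation=cv2.INTER_CUBIC))
s=sense();print(s['time'],s['ee_pos'],s['contact_force'],s['gripper_width']);print(R.from_rotvec(s['ee_rot']).as_matrix().round(4))
E
```

```text
4.7 [ 0.52537167 -0.180574    0.05473495] [-0.73729978  2.05913018  6.39551516] 0.008903029500761333
[[ 0.0029 -0.9998 -0.0217]
 [-0.0013 -0.0217  0.9998]
 [-1.     -0.0029 -0.0014]]
```

View pics/w5z.png

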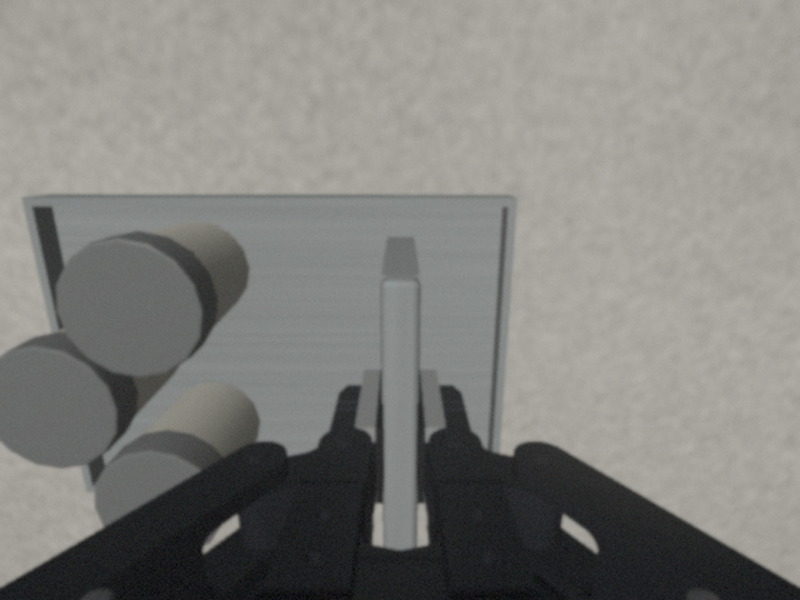

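{"api": "jog_arm", "payload": {"deltas": [[[-0.0003, 0, 0], [0, 0, 0], 1], [[0, 0, 0], [0, 0, 0], 1]]}}

```text
time: 4.9
ee_pos: [0.5254, -0.1806, 0.0547]
ee_rot: [-1.227, 1.198, 1.222]
contact_force: [1.4, 2.5, 8.3]
gripper_width: 0.0089
```

{"api": "jog_arm", "payload": {"deltas": [[[-0.0006, 0, 0], [0, 0, 0], 1], [[0, 0, 0], [0, 0, 0], 1]]}}

```text
time: 5.1
ee_pos: [0.5251, -0.1806, 0.0547]
ee_rot: [-1.227, 1.198, 1.223]
contact_force: [2.0, 2.7, 7.6]
gripper_width: 0.0091
```

{"api": "jog_arm", "payload": {"deltas": [[[-0.0005, -0.001, 0.004], [0, 0, 0], 1], [[-0.0005, -0.002, 0.008], [0, 0, 0], 1], [[0, -0.002, 0.01], [0, 0, 0], 1], [[0, -0.002, 0.01], [0, 0, 0], 1]]}}

```text
time: 5.5
ee_pos: [0.5308, -0.1475, 0.0547]
ee_rot: [-1.225, 1.199, 1.225]
contact_force: [-0.9, -3.6, 2.0]
gripper_width: 0.0087
```

```bash
python3 - <<'E'
from h import *
s=sense();print(s['time'],s['ee_pos'],s['contact_force'],s['ft_torque']);print(R.from_rotvec(s['ee_rot']).as_matrix().round(4))
E
```

```text
5.5 [ 0.53076782 -0.14748679  0.05473899] [-0.90558288 -3.61760109  1.97285799] [-0.68549764  0.04599303 -0.03343814]
[[-1.000e-04 -9.998e-01 -2.170e-02]
 [-4.000e-04 -2.170e-02  9.998e-01]
 [-1.000e+00  1.000e-04 -4.000e-04]]
```

{"api": "jog_arm", "payload": {"deltas": [[[0, -0.002, 0.012], [-0.1, 0, 0], 1], [[0, -0.002, 0.014], [-0.1, 0, 0], 1], [[0, -0.002, 0.015], [-0.1, 0, 0], 1], [[0, -0.002, 0.015], [-0.1, 0, 0], 1], [[0, -0.002, 0.015], [-0.1, 0, 0], 1], [[0, -0.002, 0.014], [-0.1, 0, 0], 1], [[0, -0.002, 0.012], [-0.1, 0, 0], 1], [[0, -0.002, 0.009], [0, 0, 0], 1], [[0, -0.002, 0.006], [0, 0, 0], 1], [[0, -0.001, 0.003], [0, 0, 0], 1], [[0, 0, 0], [0, 0, 0], 1]]}}

```text
time: 6.6
ee_pos: [0.5466, -0.032, 0.0547]
ee_rot: [-1.233, 1.192, 1.234]
contact_force: [0.8, 2.9, 4.4]
gripper_width: 0.0089
```

```bash
python3 - <<'E'
from h import *
im=save('wrist','w6'); cv2.imwrite('pics/w6z.png',cv2.resize(im['frame'],(800,600),interpolation=cv2.INTER_CUBIC))
save('top','t6');save('scene','s6')
s=sense();print(s['time'],s['ee_pos'],s['contact_force'],s['gripper_width']);print(R.from_rotvec(s['ee_rot']).as_matrix().round(4))
a=load('top'+'0')['frame']
a=load('t6')['frame'][180:290,210:450]; cv2.imwrite('pics/t6z.png',cv2.resize(a,None,fx=3.3,fy=3.3,interpolation=cv2.INTER_CUBIC))
E
```

```text
6.75 [ 0.54661015 -0.03207002  0.05472177] [1.52254359 5.03011727 3.82071847] 0.008771702236048912
[[ 5.000e-04 -9.994e-01 -3.340e-02]
 [ 1.400e-03 -3.340e-02  9.994e-01]
 [-1.000e+00 -5.000e-04  1.400e-03]]
```

View pics/w6z.png

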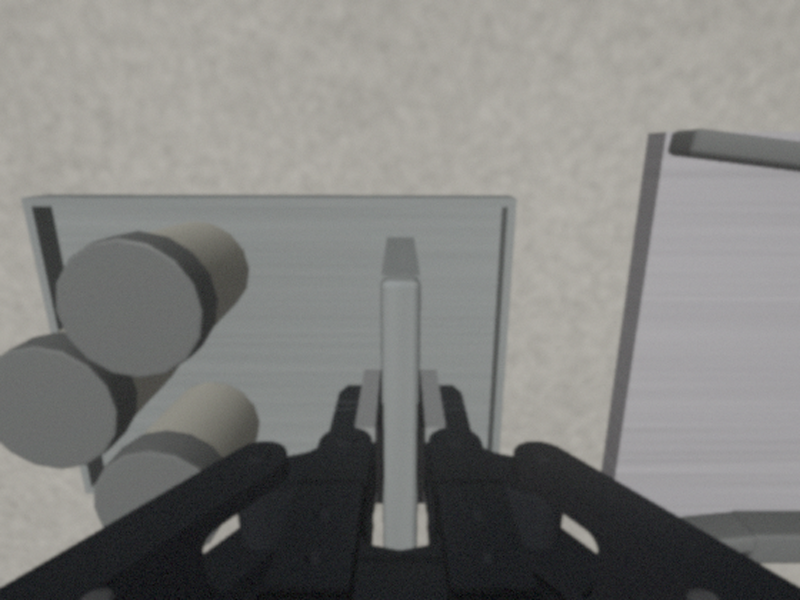

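View pics/t6z.png

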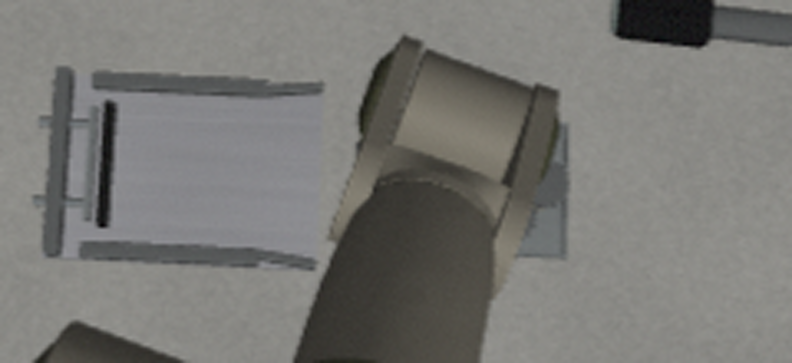

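```bash
python3 - <<'E'
from h import *
im=load('w6')
f=lambda u,v:((u+.5)/800*560-.5,(v+.5)/600*420-.5)
c=lambda u,v,z:cast(im,*f(u,v),z)[:2]
b1,b2=c(649,133,0),c(603,475,0)
print('desk line',b1,b2,np.degrees(np.arctan2(*(b2-b1)[::-1]))+90)
for h in (.008,.009,.01,.011,.012,.013,.014):
    t1,t2=c(667,133,h),c(616,475,h); print(h,t1.round(4),t2.round(4),np.degrees(np.arctan2(*(t2-t1)[::-1]))+90)
r,fr=c(25,198,.014),c(516,198,.014); print('tray',r,fr,np.linalg.norm(fr-r),np.degrees(np.arctan2(*(fr-r)[::-1])))
fe=c(515,200,.014),c(500,450,.014);print(fe,np.degrees(np.arctan2(*(fe[1]-fe[0])[::-1]))+90)
E
python3 - <<'E'
import cv2;import sys;sys.path.insert(0,'.')
a=cv2.imread('pics/w6.png')[80:360,330:560];cv2.imwrite('pics/w6c.png',cv2.resize(a,None,fx=2.1,fy=2.1,interpolation=cv2.INTER_CUBIC))
a=cv2.imread('pics/s6.png')[80:330,130:360];cv2.imwrite('pics/s6c.png',cv2.resize(a,None,fx=2.4,fy=2.4,interpolation=cv2.INTER_CUBIC))
E
```

```text
desk line [0.46136232 0.05405655] [0.60448565 0.05982471] 92.3078871772568
0.008 [0.4616 0.0564] [0.5986 0.0613] 92.03426433496122
0.009 [0.4616 0.0559] [0.5979 0.0607] 92.03426433496122
0.01 [0.4617 0.0554] [0.5971 0.0602] 92.03426433496122
0.011 [0.4617 0.0549] [0.5964 0.0596] 92.03426433496122
0.012 [0.4618 0.0543] [0.5957 0.0591] 92.03426433496122
0.013 [0.4618 0.0538] [0.595  0.0586] 92.03426433496122
0.014 [0.4619 0.0533] [0.5943 0.058 ] 92.03426433496122
tray [ 0.49044791 -0.1626895 ] [0.48465631 0.00553877] 0.16832793424053602 91.97174466486452
(array([0.4853409 , 0.00526496]), array([0.58412315, 0.00940476])) 92.39976756695526
```

View pics/w6c.png

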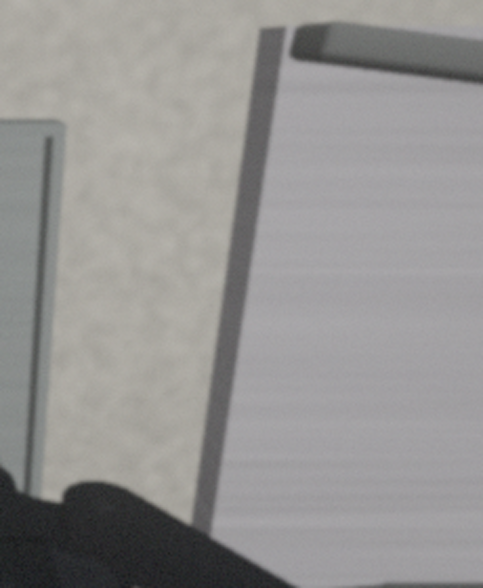

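View pics/s6c.png

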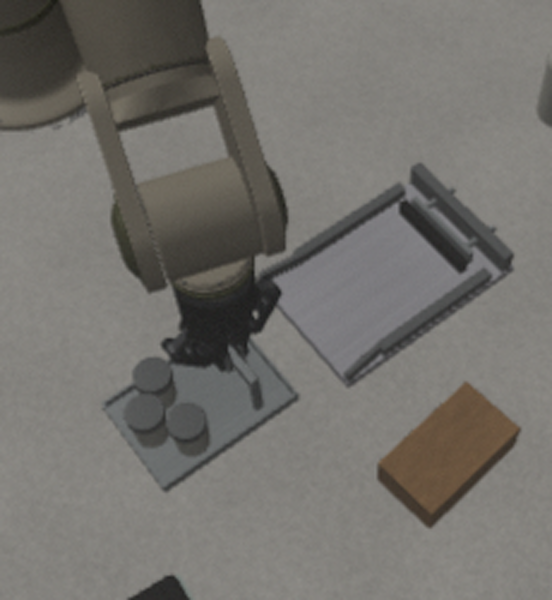

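{"api": "jog_arm", "payload": {"deltas": [[[-0.00227, -0.0005, -0.00098], [0, -1, 0], 1], [[-0.00227, -0.0005, -0.00098], [0, -1, 0], 1], [[-0.00227, -0.0005, -0.00098], [0, -1, 0], 1], [[-0.00227, 0, -0.00098], [0, -1, 0], 1], [[-0.00227, 0, -0.00098], [0, -1, 0], 1], [[-0.00227, 0, -0.00098], [0, -1, 0], 1], [[-0.00227, 0, -0.00098], [0, -1, 0], 1], [[0, 0, 0], [0, 0, 0], 1], [[0, 0, 0], [0, 0, 0], 1]]}}

```text
time: 7.65
ee_pos: [0.5483, -0.0405, 0.0701]
ee_rot: [-1.142, 1.104, 1.29]
contact_force: [-0.4, -0.6, -2.8]
gripper_width: 0.0091
```

```bash
cat > st.py <<'E'
from h import *
# tray pose from TCP assuming rigid grip: rear/front/centre bottoms
def st(lx=.0455,lz=.0547):
    s=sense();M=R.from_rotvec(s['ee_rot']).as_matrix();p=np.array(s['ee_pos'])
    f=M[:,2];up=-M[:,0]
    g=lambda x:p+f*(x-lx)-up*lz
    print('t',s['time'],'tcp',p.round(4),'F',np.round(s['contact_force'],1),'T',np.round(s['ft_torque'],2),'w',round(s['gripper_width'],4))
    print('pitch',np.degrees(np.arcsin(f[2])).round(2),'yaw',np.degrees(np.arctan2(f[1],f[0])).round(2),'rear',g(-.085).round(4),'front',g(.085).round(4),'centre',g(0).round(4))
    d=np.array([np.cos(np.radians(92)),np.sin(np.radians(92)),0]); o=np.array([.5438,.0575,0])
    print('front past sill',((g(.085)-o)@d).round(4),'lat(left+)',((g(0)-o)@np.array([-d[1],d[0],0])).round(4),'F along',np.dot(s['contact_force'],d).round(2))
E
python3 - <<'E'
from st import *
st()
im=save('wrist','w7'); cv2.imwrite('pics/w7z.png',cv2.resize(im['frame'],(800,600),interpolation=cv2.INTER_CUBIC))
im=save('scene','s7'); cv2.imwrite('pics/s7c.png',cv2.resize(im['frame'][180:330,130:330],None,fx=3,fy=3,interpolation=cv2.INTER_CUBIC))
E
```

```text
t 7.65 tcp [ 0.5483 -0.0405  0.0701] F [-0.4 -0.6 -2.8] T [-0.28 -0.01 -0.03] w 0.0091
pitch 6.98 yaw 91.93 rear [ 0.5525 -0.1634 -0.    ] front [0.5468 0.0053 0.0206] centre [ 0.5496 -0.079   0.0103]
front past sill -0.0523 lat(left+) -0.001 F along -0.61
```

View pics/w7z.png

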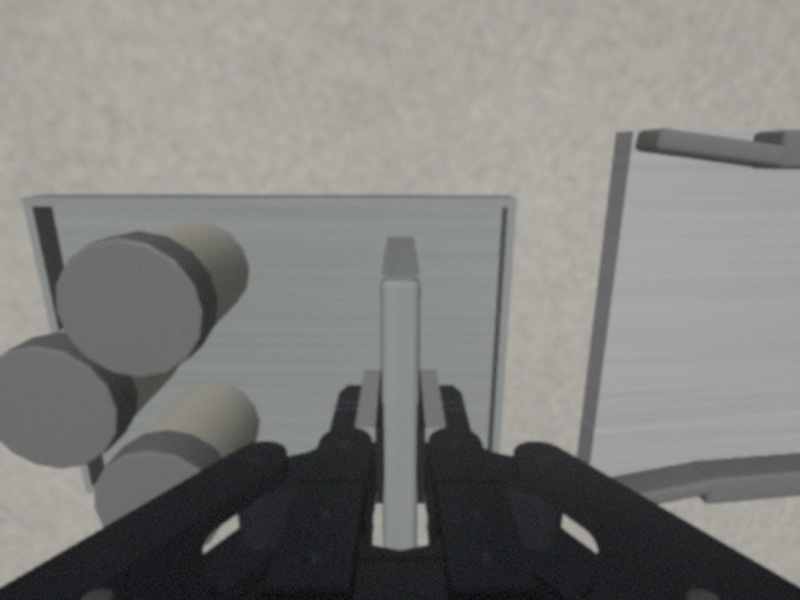

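View pics/s7c.png

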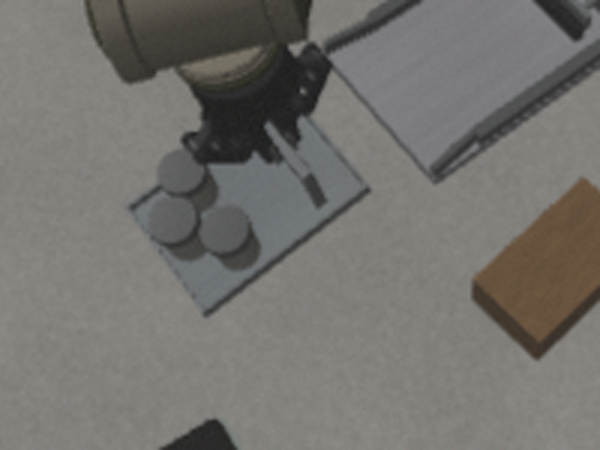

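{"api": "jog_arm", "payload": {"deltas": [[[0.0006, 0, 0.005], [0, 0, 0], 1], [[0.001, 0, 0.008], [0, 0, 0], 1], [[0.0012, 0, 0.0099], [0, 0, 0], 1], [[0.0012, 0, 0.0099], [0, 0, 0], 1], [[0.0012, 0, 0.0099], [0, 0, 0], 1], [[0.0007, 0, 0.006], [0, 0, 0], 1], [[0, 0, 0], [0, 0, 0], 1]]}}

```text
time: 8.45
ee_pos: [0.5464, 0.0099, 0.0703]
ee_rot: [-1.142, 1.103, 1.292]
contact_force: [-0.0, 1.1, -2.0]
gripper_width: 0.0088
```

```bash
python3 - <<'E'
from st import *
st()
im=save('wrist','w8'); cv2.imwrite('pics/w8z.png',cv2.resize(im['frame'],(800,600),interpolation=cv2.INTER_CUBIC))
E
```

```text
t 8.45 tcp [0.5464 0.0099 0.0703] F [-0.   1.1 -2. ] T [ 0.05 -0.03 -0.01] w 0.0088
pitch 7.03 yaw 92.01 rear [ 5.507e-01 -1.128e-01  1.000e-04] front [0.5448 0.0558 0.0209] centre [ 0.5478 -0.0285  0.0105]
front past sill -0.0018 lat(left+) -0.001 F along 1.12
```

View pics/w8z.png

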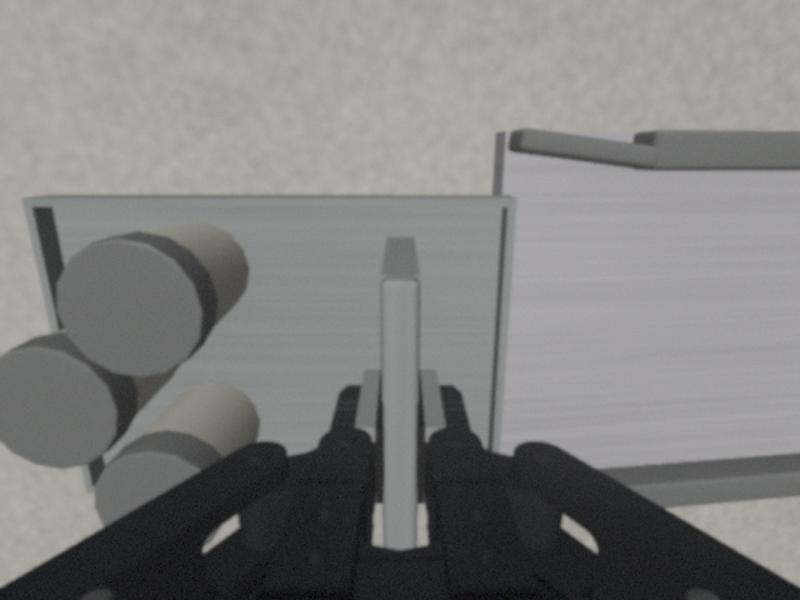

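{"api": "jog_arm", "payload": {"deltas": [[[0.0006, 0, 0.005], [0, 0, 0], 1], [[0.001, 0, 0.008], [0, 0, 0], 1], [[0.0012, 0, 0.0099], [0, 0, 0], 1], [[0.0009, 0, 0.007], [0, 0, 0], 1], [[-0.00177, 0, 0.0031], [0, -1, 0], 1], [[-0.00227, 0, -0.00098], [0, -1, 0], 1], [[-0.00227, 0, -0.00098], [0, -1, 0], 1], [[-0.00114, 0, -0.00049], [0, -0.5, 0], 1], [[0, 0, 0], [0, 0, 0], 1]]}}

```text
time: 9.4
ee_pos: [0.5457, 0.0378, 0.0778]
ee_rot: [-1.095, 1.059, 1.316]
contact_force: [0.8, 0.9, -2.9]
gripper_width: 0.0091
```

```bash
python3 - <<'E'
from st import *
st()
im=save('scene','s9'); cv2.imwrite('pics/s9c.png',cv2.resize(im['frame'][120:320,130:360],None,fx=3,fy=3,interpolation=cv2.INTER_CUBIC))
E
```

```text
t 9.4 tcp [0.5457 0.0378 0.0778] F [ 0.8  0.9 -2.9] T [-0.08 -0.07 -0.03] w 0.0091
pitch 10.52 yaw 91.89 rear [ 5.496e-01 -8.050e-02  2.000e-04] front [0.5441 0.0866 0.0312] centre [0.5469 0.0031 0.0157]
front past sill 0.0291 lat(left+) -0.0012 F along 0.87
```

View pics/s9c.png

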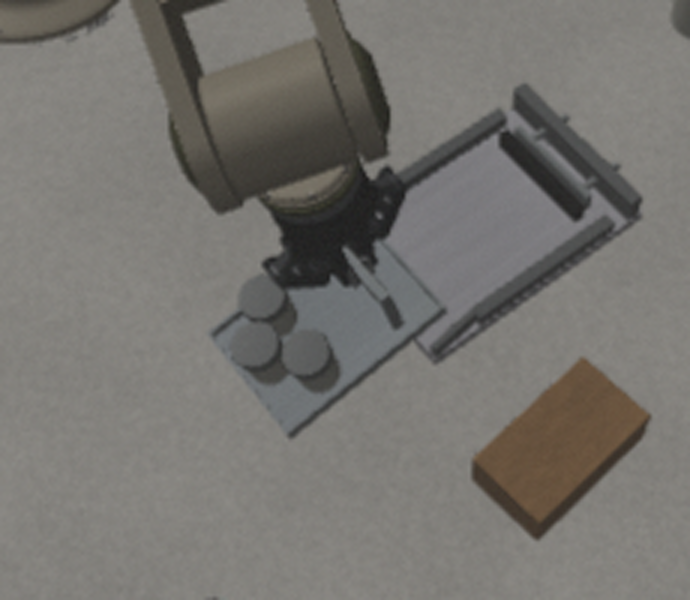

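{"api": "jog_arm", "payload": {"deltas": [[[0.0012, 0, 0.005], [0, 0, 0], 1], [[0.0015, 0, 0.0079], [0, 0, 0], 1], [[0.0018, 0, 0.0098], [0, 0, 0], 1], [[0.0018, 0, 0.0098], [0, 0, 0], 1], [[0.0018, 0, 0.0098], [0, 0, 0], 1], [[0.0017, 0, 0.009], [0, 0, 0], 1], [[0.0013, 0, 0.007], [0, 0, 0], 1], [[0.0007, 0, 0.0035], [0, 0, 0], 1], [[0, 0, 0], [0, 0, 0], 1], [[0, 0, 0], [0, 0, 0], 1]]}}

```text
time: 10.45
ee_pos: [0.5435, 0.1014, 0.0774]
ee_rot: [-1.095, 1.059, 1.317]
contact_force: [0.2, 1.7, -1.9]
gripper_width: 0.0089
```

```bash
python3 - <<'E'
from st import *
st()
im=save('wrist','w10'); cv2.imwrite('pics/w10z.png',cv2.resize(im['frame'],(800,600),interpolation=cv2.INTER_CUBIC))
im=save('scene','s10'); cv2.imwrite('pics/s10c.png',cv2.resize(im['frame'][120:320,130:360],None,fx=3,fy=3,interpolation=cv2.INTER_CUBIC))
E
```

```text
t 10.45 tcp [0.5435 0.1014 0.0774] F [ 0.2  1.7 -1.9] T [ 0.12 -0.03  0.02] w 0.0089
pitch 10.52 yaw 91.94 rear [ 5.475e-01 -1.680e-02 -2.000e-04] front [0.5418 0.1502 0.0308] centre [0.5447 0.0667 0.0153]
front past sill 0.0927 lat(left+) -0.0012 F along 1.68
```

View pics/w10z.png

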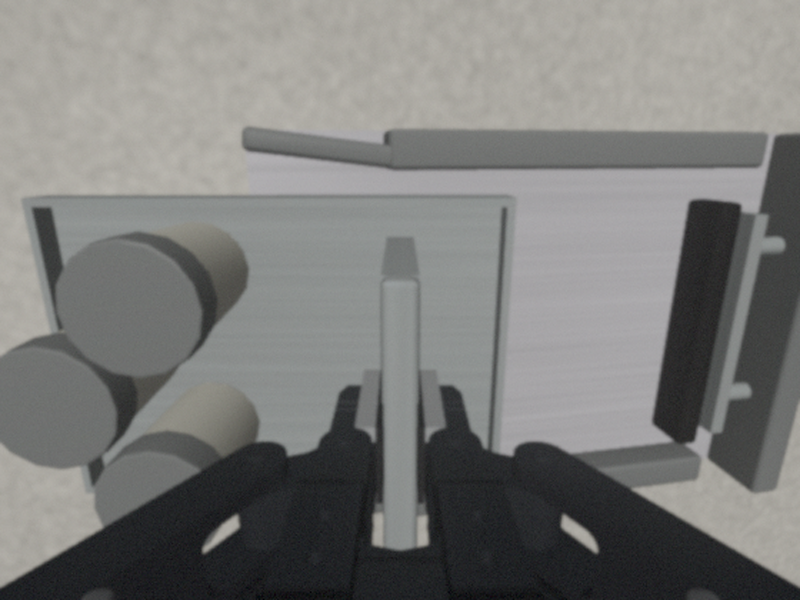

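View pics/s10c.png

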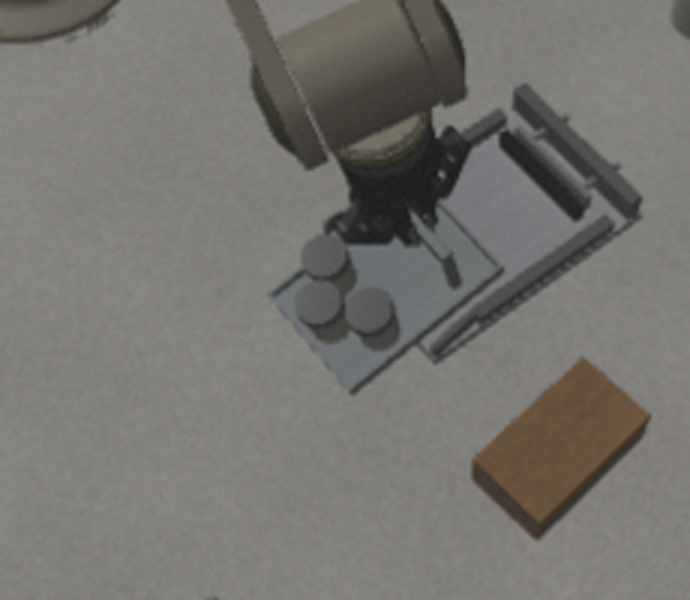

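{"api": "jog_arm", "payload": {"deltas": [[[0.00114, 0, 0.00049], [0, 0.5, 0], 1], [[0.00114, 0, 0.00049], [0, 0.5, 0], 1], [[0, 0, 0], [0, 0, 0], 1]]}}

```text
time: 10.85
ee_pos: [0.5436, 0.1026, 0.0755]
ee_rot: [-1.11, 1.072, 1.309]
contact_force: [-1.4, -0.4, 2.1]
gripper_width: 0.0091
```

{"api": "jog_arm", "payload": {"deltas": [[[0.00057, 0, 0.00025], [0, 0.25, 0], 1], [[0, 0, 0], [0, 0, 0], 1]]}}

```text
time: 11.05
ee_pos: [0.5436, 0.103, 0.0752]
ee_rot: [-1.113, 1.075, 1.307]
contact_force: [-1.1, 1.2, 5.3]
gripper_width: 0.0086
```

{"api": "jog_arm", "payload": {"deltas": [[[0.00057, 0, 0.00025], [0, 0.25, 0], 1], [[0, 0, 0], [0, 0, 0], 1]]}}

```text
time: 11.25
ee_pos: [0.5436, 0.1035, 0.0749]
ee_rot: [-1.116, 1.078, 1.305]
contact_force: [-3.1, 0.1, 6.5]
gripper_width: 0.009
```

```bash
python3 - <<'E'
from st import *
st()
E
```

```text
t 11.25 tcp [0.5436 0.1035 0.0749] F [-3.1  0.1  6.5] T [ 0.02  0.45 -0.01] w 0.009
pitch 8.99 yaw 91.96 rear [ 5.478e-01 -1.680e-02  5.000e-04] front [0.542 0.151 0.027] centre [0.5449 0.0671 0.0138]
front past sill 0.0935 lat(left+) -0.0014 F along 0.25
```

{"api": "jog_arm", "payload": {"deltas": [[[0.0005, 0, 0.00096], [0, 1, 0], 1], [[0.0007, 0, 0.00096], [0, 1, 0], 1], [[0.0009, 0, 0.00096], [0, 1, 0], 1], [[0.0009, 0, 0.00096], [0, 1, 0], 1], [[0, 0, 0], [0, 0, 0], 1]]}}

```text
time: 11.75
ee_pos: [0.5433, 0.1077, 0.0716]
ee_rot: [-1.17, 1.13, 1.275]
contact_force: [-0.8, -1.1, 2.1]
gripper_width: 0.0087
```

```bash
python3 - <<'E'
from st import *
st();print(R.from_rotvec(sense()['ee_rot']).as_matrix().round(4))
E
```

```text
t 11.75 tcp [0.5433 0.1077 0.0716] F [-0.8 -1.1  2.1] T [-0.54  0.    0.02] w 0.0087
pitch 4.93 yaw 91.99 rear [ 0.5477 -0.0176  0.0059] front [0.5418 0.1517 0.0205] centre [0.5448 0.0671 0.0132]
front past sill 0.0942 lat(left+) -0.0013 F along -1.04
[[-2.600e-03 -9.994e-01 -3.460e-02]
 [ 8.590e-02 -3.470e-02  9.957e-01]
 [-9.963e-01 -4.000e-04  8.590e-02]]
```

{"api": "jog_arm", "payload": {"deltas": [[[0.0009, 0, 0.00096], [0, 1, 0], 1], [[0.0009, 0, 0.00096], [0, 1, 0], 1], [[0.0009, 0, 0.00096], [0, 1, 0], 1], [[0.0009, 0, 0.00096], [0, 1, 0], 1], [[0.0007, 0, 0.0007], [0, 0.8, 0], 1], [[0, 0, 0], [0, 0, 0], 1], [[0, 0, 0], [0, 0, 0], 1]]}}

```text
time: 12.45
ee_pos: [0.543, 0.1124, 0.0676]
ee_rot: [-1.231, 1.19, 1.236]
contact_force: [0.7, -0.3, 0.1]
gripper_width: 0.0088
```

```bash
python3 - <<'E'
from st import *
st();print(R.from_rotvec(sense()['ee_rot']).as_matrix().round(4))
im=save('wrist','w11'); cv2.imwrite('pics/w11z.png',cv2.resize(im['frame'],(800,600),interpolation=cv2.INTER_CUBIC))
E
```

```text
t 12.45 tcp [0.543  0.1124 0.0676] F [ 0.7 -0.3  0.1] T [-0.21 -0.21  0.07] w 0.0088
pitch 0.22 yaw 91.95 rear [ 0.5475 -0.0178  0.0124] front [0.5417 0.1521 0.013 ] centre [0.5446 0.0672 0.0127]
front past sill 0.0946 lat(left+) -0.0011 F along -0.36
[[-2.000e-04 -9.994e-01 -3.400e-02]
 [ 3.800e-03 -3.400e-02  9.994e-01]
 [-1.000e+00  1.000e-04  3.800e-03]]
```

View pics/w11z.png

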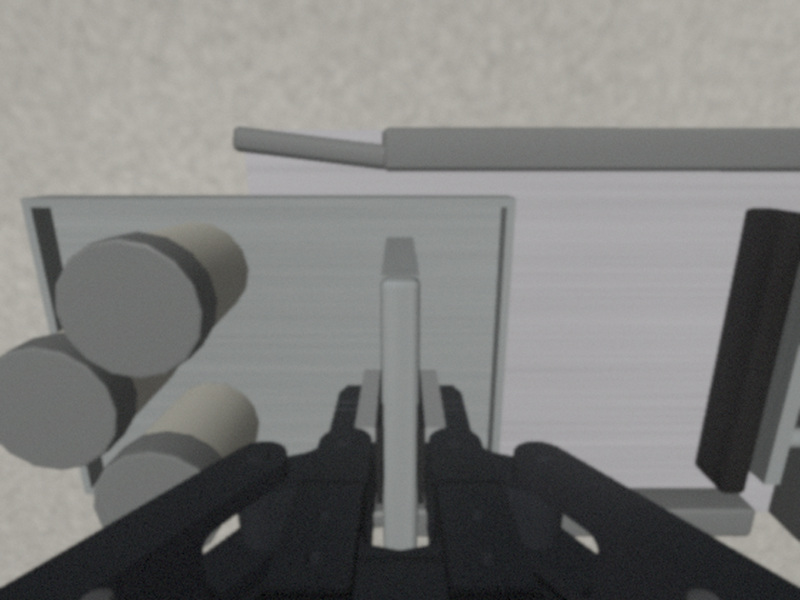

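```bash
python3 - <<'E'
from st import *
im=load('w11');h=.0125
f=lambda u,v:((u+.5)/800*560-.5,(v+.5)/600*420-.5)
c=lambda u,v,z:cast(im,*f(u,v),z)[:2]
d=np.array([np.cos(np.radians(92)),np.sin(np.radians(92))]);n=np.array([-d[1],d[0]]);o=np.array([.5438,.0575])
def L(*a): q=c(*a)-o; return np.round([q@d,q@n],4)
print('tray left edge',L(25,198,h+.014),L(515,198,h+.014))
print('rail left inner top/bottom',L(450,170,h),L(790,170,h),L(450,168,h+.016))
print('rail right top inner',L(650,489,h+.016),L(740,497,h+.016))
print('pad near top edge',L(748,211,h+.023),L(715,462,h+.023),'bottom',L(745,216,h+.003),L(698,460,h+.003))
E
```

```text
tray left edge [-0.0736  0.0595] [0.0945 0.0595]
rail left inner top/bottom [0.0733 0.0683] [0.1981 0.0683] [0.0716 0.0695]
rail right top inner [ 0.1575 -0.0576] [ 0.1954 -0.0617]
pad near top edge [0.1695 0.056 ] [ 0.1766 -0.04  ] bottom [0.1829 0.0519] [ 0.184  -0.0529]
```

{"api": "jog_arm", "payload": {"deltas": [[[0.0004, 0, 0.003], [0, 0.1, 0], 1], [[0.0004, 0, 0.006], [0, 0.1, 0], 1], [[0, 0, 0.009], [0, 0, 0], 1], [[0, 0, 0.01], [0, 0, 0], 1], [[0, 0, 0.01], [0, 0, 0], 1], [[0, 0, 0.008], [0, 0, 0], 1], [[0, 0, 0.006], [0, 0, 0], 1], [[0, 0, 0.003], [0, 0, 0], 1]]}}

```text
time: 13.3
ee_pos: [0.5416, 0.1673, 0.0675]
ee_rot: [-1.235, 1.193, 1.233]
contact_force: [0.1, -5.5, 6.0]
gripper_width: 0.0093
```

```bash
python3 - <<'E'
from st import *
st()
E
```

```text
t 13.3 tcp [0.5416 0.1673 0.0675] F [ 0.1 -5.5  6. ] T [-0.96 -0.08  0.  ] w 0.0093
pitch -0.04 yaw 91.95 rear [0.5461 0.0368 0.0129] front [0.5403 0.2067 0.0128] centre [0.5432 0.1217 0.0129]
front past sill 0.1492 lat(left+) -0.0016 F along -5.55
```

{"api": "jog_arm", "payload": {"deltas": [[[-0.0004, 0, 0.002], [0, 0, 0], 1], [[-0.0004, 0, 0.003], [0, 0, 0], 1], [[0, 0, 0.003], [0, 0, 0], 1], [[0, 0, 0.003], [0, 0, 0], 1]]}}

```text
time: 13.7
ee_pos: [0.5407, 0.1784, 0.0675]
ee_rot: [-1.234, 1.193, 1.234]
contact_force: [-0.1, -3.3, -0.1]
gripper_width: 0.0087
```

```bash
python3 - <<'E'
from st import *
st()
E
```

```text
t 13.7 tcp [0.5407 0.1784 0.0675] F [-0.1 -3.3 -0.1] T [-0.5  -0.11  0.  ] w 0.0087
pitch -0.0 yaw 91.93 rear [0.545  0.048  0.0128] front [0.5393 0.2179 0.0128] centre [0.5422 0.1329 0.0128]
front past sill 0.1605 lat(left+) -0.001 F along -3.3
```

{"api": "jog_arm", "payload": {"deltas": [[[0, 0, 0.002], [0, 0, 0], 1], [[0, 0, 0.002], [0, 0, 0], 1], [[0, 0, 0.002], [0, 0, 0], 1], [[0, 0, 0.002], [0, 0, 0], 1]]}}

```text
time: 14.1
ee_pos: [0.5405, 0.1864, 0.0676]
ee_rot: [-1.234, 1.193, 1.234]
contact_force: [-0.5, -3.1, 1.3]
gripper_width: 0.0089
```

{"api": "jog_arm", "payload": {"deltas": [[[0, 0, 0.0015], [0, 0, 0], 1], [[0, 0, 0.0015], [0, 0, 0], 1]]}}

```text
time: 14.3
ee_pos: [0.5403, 0.1894, 0.0675]
ee_rot: [-1.234, 1.193, 1.234]
contact_force: [-0.6, -3.1, 0.1]
gripper_width: 0.0088
```

{"api": "jog_arm", "payload": {"deltas": [[[0, 0, 0.001], [0, 0, 0], 1], [[0, 0, 0.001], [0, 0, 0], 1]]}}

```text
time: 14.5
ee_pos: [0.5403, 0.1914, 0.0676]
ee_rot: [-1.234, 1.193, 1.234]
contact_force: [0.2, -1.7, -1.2]
gripper_width: 0.0087
```

```bash
python3 - <<'E'
from st import *
st()
im=save('wrist','w12'); cv2.imwrite('pics/w12z.png',cv2.resize(im['frame'],(800,600),interpolation=cv2.INTER_CUBIC))
E
```

```text
t 14.5 tcp [0.5403 0.1914 0.0676] F [ 0.2 -1.7 -1.2] T [-0.36 -0.1  -0.  ] w 0.0087
pitch 0.0 yaw 91.94 rear [0.5447 0.0609 0.0129] front [0.5389 0.2308 0.0129] centre [0.5418 0.1459 0.0129]
front past sill 0.1734 lat(left+) -0.0011 F along -1.67
```

View pics/w12z.png

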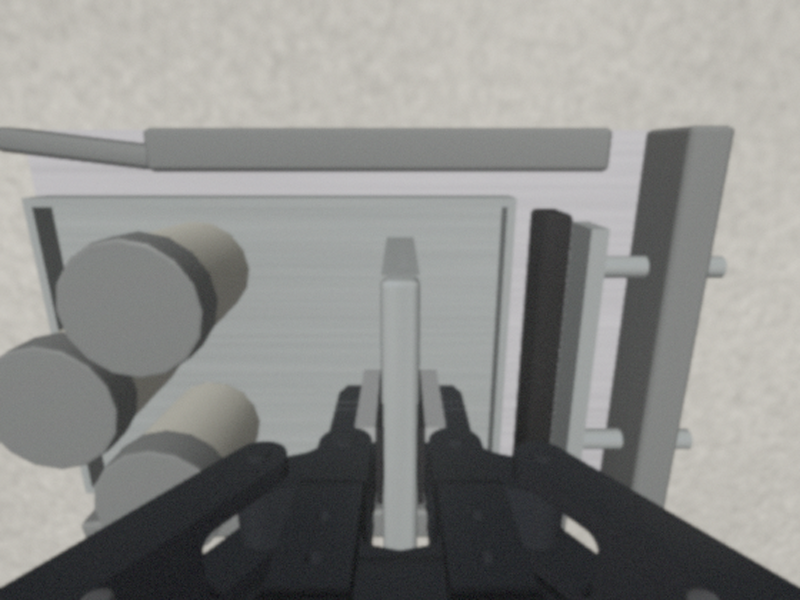

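{"api": "jog_arm", "payload": {"deltas": [[[0, 0, 0.002], [0, 0, 0], 1], [[0, 0, 0.002], [0, 0, 0], 1], [[0, 0, 0.002], [0, 0, 0], 1], [[0, 0, 0.001], [0, 0, 0], 1]]}}

```text
time: 14.95
ee_pos: [0.54, 0.1985, 0.0676]
ee_rot: [-1.234, 1.193, 1.234]
contact_force: [0.1, -2.6, -2.8]
gripper_width: 0.009
```

{"api": "jog_arm", "payload": {"deltas": [[[0, 0, 0.0005], [0, 0, 0], 1], [[0, 0, 0.0005], [0, 0, 0], 1]]}}

```text
time: 15.15
ee_pos: [0.54, 0.1993, 0.0676]
ee_rot: [-1.234, 1.193, 1.234]
contact_force: [-0.9, -2.9, -2.1]
gripper_width: 0.0091
```

```bash
python3 - <<'E'
from st import *
st()
E
```

```text
t 15.15 tcp [0.54   0.1993 0.0676] F [-0.9 -2.9 -2.1] T [-0.29 -0.02  0.01] w 0.0091
pitch -0.0 yaw 91.94 rear [0.5444 0.0688 0.0129] front [0.5387 0.2387 0.0129] centre [0.5415 0.1538 0.0129]
front past sill 0.1813 lat(left+) -0.0011 F along -2.89
```

{"api": "jog_arm", "payload": {"deltas": [[[0.0004, 0, 0.0005], [0, 0, 0], 1], [[0, 0, 0.0005], [0, 0, 0], 1]]}}

```text
time: 15.35
ee_pos: [0.5402, 0.2, 0.0675]
ee_rot: [-1.234, 1.193, 1.234]
contact_force: [-0.8, -4.2, 1.7]
gripper_width: 0.0086
```

{"api": "jog_arm", "payload": {"deltas": [[[0, 0, 0.0005], [0, 0, 0], 1]]}}

```text
time: 15.45
ee_pos: [0.5403, 0.2006, 0.0676]
ee_rot: [-1.235, 1.193, 1.234]
contact_force: [-0.7, -6.2, 2.2]
gripper_width: 0.0087
```

{"api": "jog_arm", "payload": {"deltas": [[[0, 0, 0.0005], [0, 0, 0], 1]]}}

```text
time: 15.55
ee_pos: [0.5403, 0.2011, 0.0676]
ee_rot: [-1.235, 1.193, 1.233]
contact_force: [-1.0, -4.5, 2.7]
gripper_width: 0.0088
```

{"api": "jog_arm", "payload": {"deltas": [[[0, 0, 0.0005], [0, 0, 0], 1]]}}

```text
time: 15.65
ee_pos: [0.5403, 0.2016, 0.0675]
ee_rot: [-1.235, 1.193, 1.234]
contact_force: [0.0, -5.3, 2.8]
gripper_width: 0.0086
```

```bash
python3 - <<'E'
from st import *
st()
E
```

```text
t 15.65 tcp [0.5403 0.2016 0.0675] F [ 0.  -5.3  2.8] T [-0.85  0.04 -0.03] w 0.0086
pitch -0.02 yaw 91.95 rear [0.5447 0.0712 0.0129] front [0.539  0.2411 0.0128] centre [0.5419 0.1561 0.0129]
front past sill 0.1836 lat(left+) -0.0015 F along -5.31
```

{"api": "jog_arm", "payload": {"deltas": [[[0, 0, 0.0005], [0, 0, 0], 1]]}}

```text
time: 15.75
ee_pos: [0.5403, 0.2021, 0.0676]
ee_rot: [-1.235, 1.193, 1.233]
contact_force: [-0.2, -5.3, 2.7]
gripper_width: 0.0086
```

{"api": "jog_arm", "payload": {"deltas": [[[0, 0, 0.0005], [0, 0, 0], 1]]}}

```text
time: 15.85
ee_pos: [0.5403, 0.2026, 0.0676]
ee_rot: [-1.235, 1.193, 1.233]
contact_force: [-0.6, -5.7, 3.2]
gripper_width: 0.0089
```

{"api": "jog_arm", "payload": {"deltas": [[[0, 0, 0.0005], [0, 0, 0], 1]]}}

```text
time: 15.95
ee_pos: [0.5403, 0.203, 0.0675]
ee_rot: [-1.235, 1.193, 1.233]
contact_force: [-1.3, -5.5, 2.7]
gripper_width: 0.0089
```

{"api": "jog_arm", "payload": {"deltas": [[[0, 0, 0.0005], [0, 0, 0], 1]]}}

```text
time: 16.05
ee_pos: [0.5402, 0.2036, 0.0676]
ee_rot: [-1.235, 1.193, 1.233]
contact_force: [-0.8, -4.9, 2.5]
gripper_width: 0.009
```

{"api": "jog_arm", "payload": {"deltas": [[[0, 0, 0.0005], [0, 0, 0], 1]]}}

```text
time: 16.15
ee_pos: [0.5402, 0.204, 0.0676]
ee_rot: [-1.235, 1.193, 1.233]
contact_force: [-0.8, -6.3, 3.3]
gripper_width: 0.009
```

```bash
python3 - <<'E'
from st import *
st()
im=save('wrist','w13'); cv2.imwrite('pics/w13z.png',cv2.resize(im['frame'],(800,600),interpolation=cv2.INTER_CUBIC))
E
```

```text
t 16.15 tcp [0.5402 0.204  0.0676] F [-0.8 -6.3  3.3] T [-0.85  0.02  0.04] w 0.009
pitch -0.02 yaw 91.94 rear [0.5447 0.0736 0.0129] front [0.5389 0.2435 0.0128] centre [0.5418 0.1585 0.0129]
front past sill 0.186 lat(left+) -0.0015 F along -6.25
```

View pics/w13z.png

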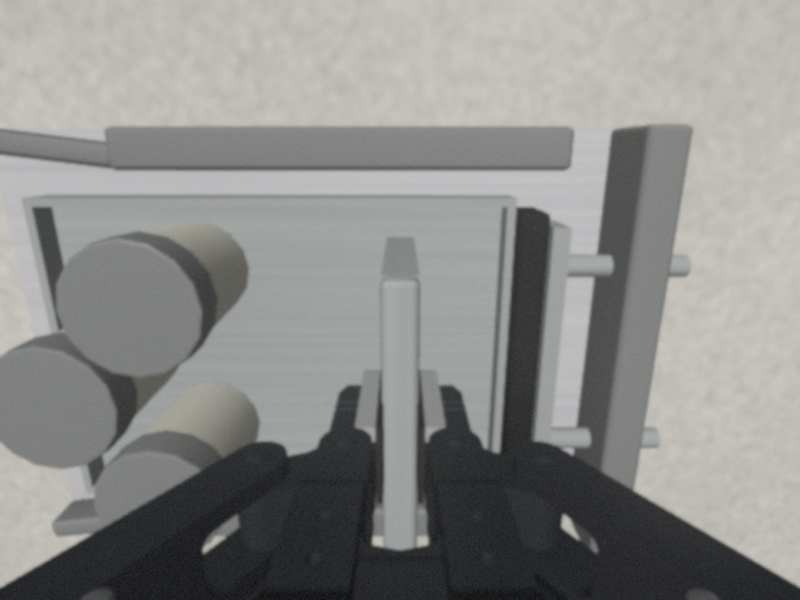

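{"api": "jog_arm", "payload": {"deltas": [[[0, 0, 0.0005], [0, 0, 0], 1]]}}

```text
time: 16.3
ee_pos: [0.5402, 0.2045, 0.0676]
ee_rot: [-1.235, 1.193, 1.233]
contact_force: [-0.8, -5.8, 2.7]
gripper_width: 0.0091
```

{"api": "jog_arm", "payload": {"deltas": [[[0, 0, 0.0005], [0, 0, 0], 1]]}}

```text
time: 16.4
ee_pos: [0.5402, 0.205, 0.0676]
ee_rot: [-1.235, 1.193, 1.233]
contact_force: [-0.0, -7.5, 3.4]
gripper_width: 0.0092
```

{"api": "jog_arm", "payload": {"deltas": [[[0, 0, 0.0005], [0, 0, 0], 1]]}}

```text
time: 16.5
ee_pos: [0.5402, 0.2051, 0.0675]
ee_rot: [-1.235, 1.193, 1.233]
contact_force: [0.2, -9.8, 3.1]
gripper_width: 0.0091
```

{"api": "jog_arm", "payload": {"deltas": [[[0, 0, 0.0005], [0, 0, 0], 1]]}}

```text
time: 16.6
ee_pos: [0.5402, 0.2053, 0.0676]
ee_rot: [-1.236, 1.194, 1.233]
contact_force: [-0.3, -11.7, 3.9]
gripper_width: 0.0089
```

{"api": "jog_arm", "payload": {"deltas": [[[0, 0, 0.0003], [0, 0, 0], 1]]}}

```text
time: 16.7
ee_pos: [0.5402, 0.2054, 0.0676]
ee_rot: [-1.236, 1.194, 1.233]
contact_force: [-1.0, -11.4, 3.7]
gripper_width: 0.0089
```

{"api": "jog_arm", "payload": {"deltas": [[[0, 0, 0.0005], [0, 0, 0], 1], [[0, 0, 0], [0, 0, 0], 1]]}}

```text
time: 16.9
ee_pos: [0.5402, 0.2056, 0.0677]
ee_rot: [-1.236, 1.195, 1.233]
contact_force: [-1.0, -12.9, 4.5]
gripper_width: 0.0091
```

{"api": "jog_arm", "payload": {"deltas": [[[0, 0, 0.0003], [0, 0, 0], 1], [[0, 0, 0], [0, 0, 0], 1]]}}

```text
time: 17.1
ee_pos: [0.5402, 0.2057, 0.0677]
ee_rot: [-1.236, 1.195, 1.233]
contact_force: [-1.7, -13.5, 5.4]
gripper_width: 0.0088
```

```bash
python3 - <<'E'
from st import *
st()
E
```

```text
t 17.1 tcp [0.5402 0.2057 0.0677] F [ -1.7 -13.5   5.4] T [-2.2   0.16 -0.01] w 0.0088
pitch -0.16 yaw 91.95 rear [0.5447 0.0751 0.0134] front [0.5389 0.245  0.0129] centre [0.5418 0.1601 0.0131]
front past sill 0.1876 lat(left+) -0.0015 F along -13.42
```

{"api": "jog_arm", "payload": {"deltas": [[[0, 0, 0.0002], [0, -0.15, 0], 1], [[0, 0, 0], [0, 0, 0], 1]]}}

```text
time: 17.3
ee_pos: [0.5402, 0.2057, 0.0677]
ee_rot: [-1.235, 1.193, 1.234]
contact_force: [-2.3, -14.6, 5.9]
gripper_width: 0.0091
```

{"api": "jog_arm", "payload": {"deltas": [[[0, 0, 0.0001], [0, 0, 0], 1], [[0, 0, 0], [0, 0, 0], 1], [[0, 0, 0], [0, 0, 0], 1], [[0, 0, 0], [0, 0, 0], 1]]}}

```text
time: 17.7
ee_pos: [0.5402, 0.2058, 0.0677]
ee_rot: [-1.235, 1.193, 1.234]
contact_force: [-1.8, -15.0, 5.8]
gripper_width: 0.0088
```

```bash
python3 - <<'E'
from st import *
st()
E
```

```text
t 17.7 tcp [0.5402 0.2058 0.0677] F [ -1.8 -15.    5.8] T [-2.54  0.17  0.04] w 0.0088
pitch -0.04 yaw 91.95 rear [0.5446 0.0753 0.013 ] front [0.5389 0.2452 0.0129] centre [0.5417 0.1603 0.013 ]
front past sill 0.1878 lat(left+) -0.0015 F along -14.89
```

{"api": "jog_arm", "payload": {"deltas": [[[0, 0, 0], [0, 0, 0], 1], [[0, 0, 0], [0, 0, 0], 1], [[0, 0, 0], [0, 0, 0], 1], [[0, 0, 0], [0, 0, 0], 1], [[0, 0, 0], [0, 0, 0], 1], [[0, 0, -0.0003], [0, 0, 0], 1], [[-0.0004, 0, -0.0003], [0, 0, 0], 1]]}}

```text
time: 18.4
ee_pos: [0.5402, 0.2056, 0.0676]
ee_rot: [-1.234, 1.193, 1.234]
contact_force: [1.1, -10.8, -2.3]
gripper_width: 0.0091
```

{"api": "jog_arm", "payload": {"deltas": [[[0, 0, 0], [0, 0, 0], 0.7], [[0, 0, 0], [0, 0, 0], 0.4], [[0, 0, 0], [0, 0, 0], 0.18], [[0, 0, 0], [0, 0, 0], 0.18]]}}

```text
time: 18.8
ee_pos: [0.5398, 0.2075, 0.0677]
ee_rot: [-1.232, 1.191, 1.236]
contact_force: [0.5, -0.1, -0.3]
gripper_width: 0.0351
```

```bash
python3 - <<'E'
from st import *
st()
im=save('wrist','w14'); cv2.imwrite('pics/w14z.png',cv2.resize(im['frame'],(800,600),interpolation=cv2.INTER_CUBIC))
E
```

```text
t 18.8 tcp [0.5398 0.2075 0.0677] F [ 0.5 -0.1 -0.3] T [-0.04 -0.04  0.01] w 0.0351
pitch 0.18 yaw 91.95 rear [0.5442 0.0772 0.0126] front [0.5384 0.2471 0.0131] centre [0.5413 0.1622 0.0128]
front past sill 0.1897 lat(left+) -0.0012 F along -0.15
```

View pics/w14z.png

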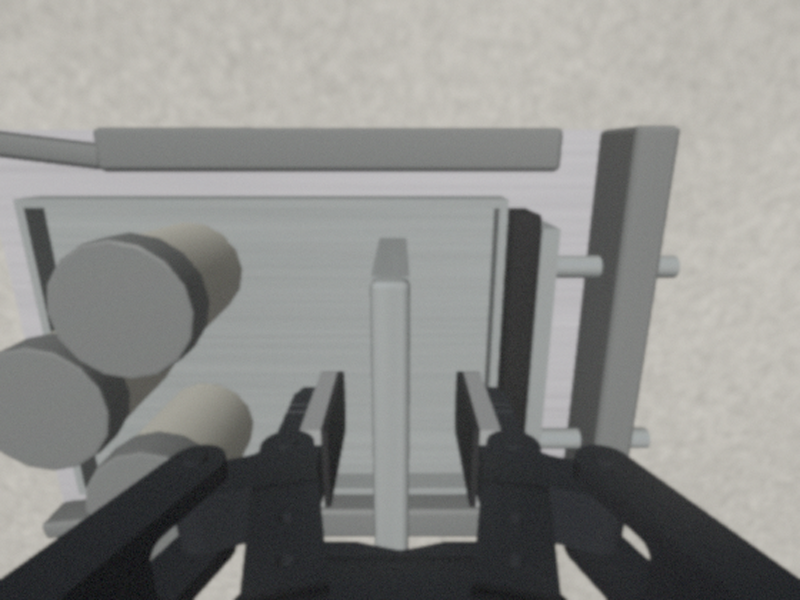

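{"api": "jog_arm", "payload": {"deltas": [[[-0.01, 0, -0.001], [0, 0, 0], 0.18], [[-0.02, 0, 0], [0, 0, 0], 0.18], [[-0.03, 0, 0], [0, 0, 0], 0.18], [[-0.04, 0, 0], [0, 0, 0], 0.18], [[-0.04, 0, 0], [0, 0, 0], 0.18], [[0, -0.03, 0], [0, 0, 0], 0.18], [[0, -0.03, 0], [0, 0, 0], 0.18], [[0, -0.02, 0], [0, 0, 0], 0.18], [[0, 0, 0], [0, 0, 0], 0.18], [[0, 0, 0], [0, 0, 0], 0.18]]}}

```text
time: 19.85
ee_pos: [0.6195, 0.2084, 0.2078]
ee_rot: [-1.232, 1.191, 1.236]
contact_force: [0.7, -0.2, 0.1]
gripper_width: 0.0348
```

```bash
python3 - <<'E'
from st import *
s=sense();print(s['time'],s['ee_pos'],s['contact_force'])
im=save('wrist','w15'); cv2.imwrite('pics/w15z.png',cv2.resize(im['frame'],(800,600),interpolation=cv2.INTER_CUBIC))
im=save('scene','s15'); cv2.imwrite('pics/s15c.png',cv2.resize(im['frame'][80:320,130:390],None,fx=2.5,fy=2.5,interpolation=cv2.INTER_CUBIC))
E
```

```text
19.85 [0.61952328 0.20841099 0.20783959] [ 0.72573708 -0.20010005  0.11189318]
```

View pics/w15z.png

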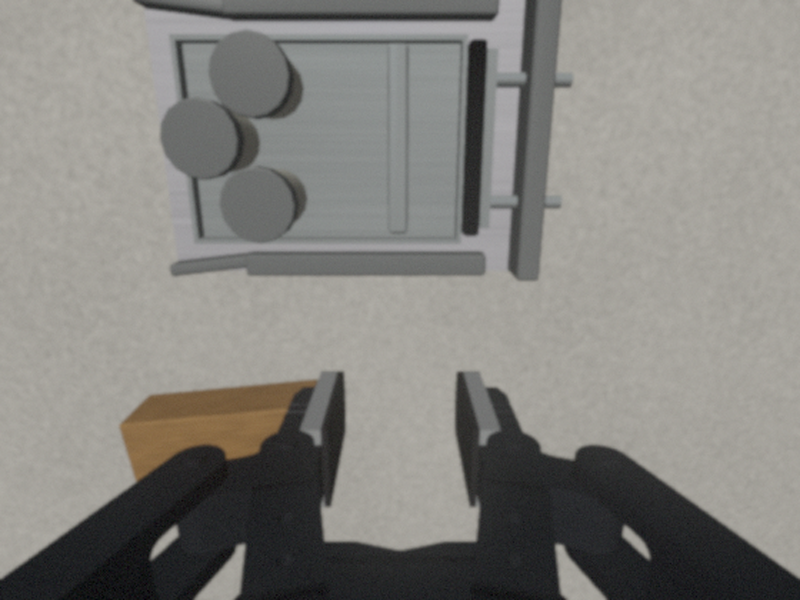

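View pics/s15c.png

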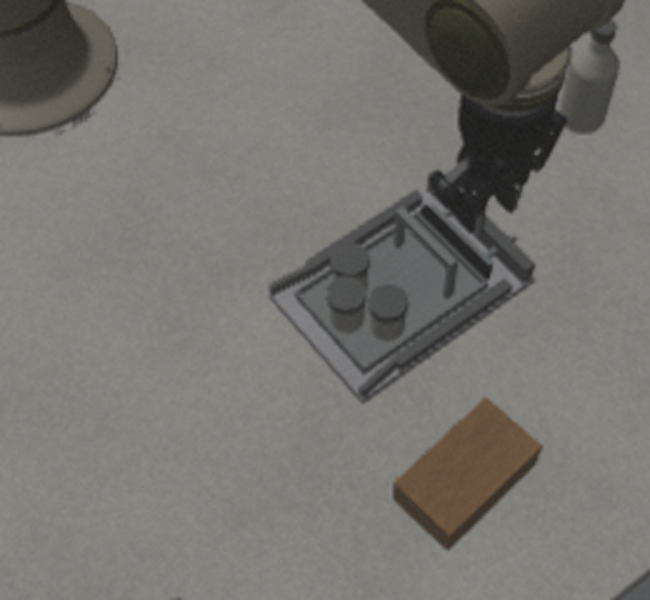

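```bash
python3 - <<'E'
from st import *
im=load('w15');h=.0127
a=im['frame'][0:180,100:400]; cv2.imwrite('pics/w15c.png',cv2.resize(a,None,fx=2.6,fy=2.6,interpolation=cv2.INTER_CUBIC))
f=lambda u,v:((u+.5)/800*560-.5,(v+.5)/600*420-.5)
c=lambda u,v,z:cast(im,*f(u,v),z)[:2]
d=np.array([np.cos(np.radians(92)),np.sin(np.radians(92))]);n=np.array([-d[1],d[0]]);o=np.array([.5438,.0575])
P=np.array([[(c(*p,h+.014)-o)@d,(c(*p,h+.014)-o)@n] for p in[(171,36),(467,37),(461,241),(197,241)]]);print(P.round(4))
e=P[1]+P[2]-P[0]-P[3];print('yaw vs dock',np.degrees(np.arctan2(e[1],e[0])))
e=P[0]+P[1]-P[2]-P[3];print(np.degrees(np.arctan2(e[1],e[0]))-90)
for p in[(487,50),(481,228),(495,50),(490,228)]: print('carriage',((c(*p,h+.023)-o)@d).round(4))
for p in[(486,42),(478,234),(470,42),(462,234)]: print('pad',((c(*p,h+.023)-o)@d).round(4))
E
```

```text
[[ 0.0186  0.0579]
 [ 0.1868  0.0575]
 [ 0.1876 -0.0594]
 [ 0.0192 -0.0593]]
yaw vs dock -0.09102334028635761
0.35841825482950185
carriage 0.1971
carriage 0.1985
carriage 0.2016
carriage 0.2041
pad 0.1963
pad 0.1968
pad 0.1875
pad 0.1869
```

View pics/w15c.png

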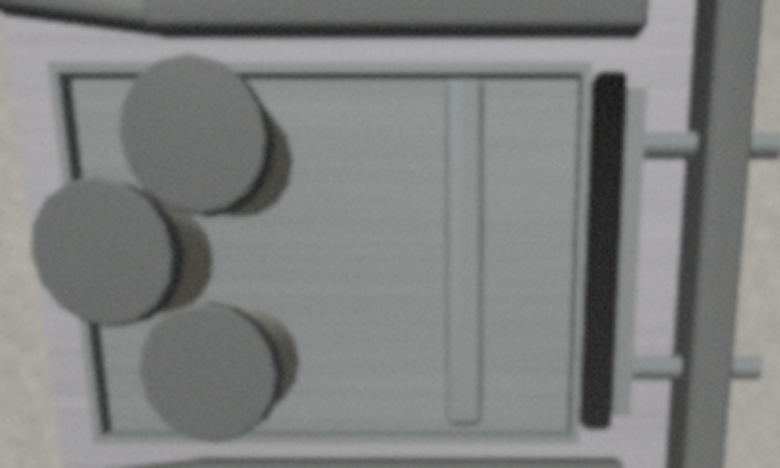

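```bash
python3 - <<'E'
from rig import bot
print(bot.sign_off())
E
```

```text
the job is handed in; nothing more can be done
None
```

The tray is in the dock against the end stop, with the pad pushed in and all three jars standing. I handed the job in at about 20 s; sign-off gives no verdict.

**How it went**
- I gripped the handle and slid the tray flat along the desk, lining it up to within about 1 mm of the dock's line.
- I raised only the front (7°, then 10.5°) and moved it over the sill without contact. The rear end stayed on the desk until the tray's middle was about 8 mm past the sill. The step is about 12.6 mm high.
- I then levelled the tray about the sill and slid it in flat.
- The pad went solid with the tray front about 187 mm in. The push peaked at about 15 N along the dock, against roughly 3.5–5 N to slide. That is about 10–11 N extra, held for about a second, before I opened the fingers and backed away.

**Last checks**
- **Position:** the final wrist picture puts the tray front at 187 mm, matching the pad face at 187 mm. No gap shows between the pad and its carriage.
- **Squareness:** one pair of tray edges reads 0.1° off the dock's direction and the other 0.36°. These disagree slightly, but within what the pixels can resolve.
- **Side clearance:** before the final push the left side read about 8–9 mm clear of the rail. The tray stayed within about 1.5 mm of centre.
- **Other things:** I never went near the bottle, carton or scanner. The final pictures show the bottle and carton in place; the scanner was not in the last views.
- **Rear lift:** while pressing, the tool pitched about 0.16° forward, which may have raised the rear by about 0.5 mm. I corrected it during the hold.

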